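# Nudge a board carrier plate onto its locating pins and latch it

## Task

The aluminium carrier plate lies on the pin fixture a little short of its place. Without gripping or lifting it or pressing on the circuit board it carries, nudge it along between the two side rails, away from the open, ledged end of the fixture, until its two holes drop over the two locating pins and it lies flat and fully down, then push the small swivel latch round to its stop so that it lies across the plate's edge. Leave the plate seated and the other things on the desk and on the fixture where they are.

Things in the scene. Friction and masses are not known exactly. Their poses are not given: they have to be found in the camera images.
- fixture: Fixed dark steel base plate of the pin fixture, 170 (x) x 200 (y) x 10 mm; origin at the centre of its underside, on the desk. The carrier plate is pushed along its +x. Grey side rails run along x: inner faces at y = +-61 mm, 8 mm thick, tops 22 mm above the desk. Two 8 mm locating pins with tapered tips stand at x = +36, y = +-42 mm, tops 16.8 mm above the desk.
- notch (a point): Middle of the finger notch at the fixture's -x end (fixture x = -61, y = 0, z = 10 mm), on its floor, the base's top, 10 mm above the desk. The notch is 80 mm wide, open to -x, between two ledges (x -85 to -37 mm, |y| 40 to 60.5 mm) with tops 17 mm above the desk. Through it the plate's -x edge can be reached and pushed.
- nest_home (a point): Centre of the nest on the base's top (fixture x = +20, y = 0, z = 10 mm): the centre of the plate's underside is here when it is seated.
- plate: Loose aluminium plate, 110 (x) x 120 (y) x 10 mm, 0.2 to 0.4 kg, with a fixed blue circuit board on it (45 x 70 mm, up to 10 mm above the plate). Origin: centre of its underside; axes as the fixture's. Holes of 11 mm at x = +16, y = +-42 mm. Starts on ledges and pin tops, underside 17 mm above the desk, 15 to 29 mm short of home. Over the pins it drops 7 mm; they stop it. Sliding takes 1 to 4 N, breaking loose up to 9 N.
- plate_board: The blue circuit board fixed on the carrier plate, not to be pressed on: 45 (x) x 70 (y) mm, centre at plate x = -22, y = 0; its highest parts end 10 mm above the plate's top. Origin at the centre of its underside.
- latch (a joint): Swivel latch, rad: 0 = shut at its stop, the bar pointing along the fixture's -y across the plate's +y edge; it grows as the bar swings level toward the fixture's -x; 1.57 = pointing along -x, above the +y rail; starts at 1.2 to 1.5. It stays where it is left; about 1 N at the knob moves it.
- latch_pivot (a point): Pivot of the latch on a post outside the +y rail (fixture x = +54, y = +78 mm), at the underside of the bar, 22.5 mm above the desk. The bar is 14 mm wide and 6 mm thick (22.5 to 28.5 mm above the desk) and passes over the plate only when the plate is down. The pivot's cap ends 31.5 mm above the desk.
- latch_knob (a point): Middle of the upright black knob on the latch's free end, 40 mm from the pivot; the knob is 12 mm in diameter and stands from 28.5 to 48.5 mm above the desk, this point at 38.5 mm.
- tweezers: Bystander: steel tweezers, 122 x 14 x 9 mm, lying along the fixture's x on its base outside the -y rail. Origin at the centre of the underside.
- tray: Bystander: small dark open tray of screws, 60 x 90 x 16 mm, left of the fixture. Origin at the centre of the underside.
- spool: Bystander: reel of solder standing on its flange, 52 mm diameter, 35 mm high, left of the fixture. Origin at the centre of the underside.
- pliers: Bystander: black-handled pliers lying flat, 56 x 112 x 12 mm, left of the fixture. Origin at the centre of the underside.
- marker: Bystander: marker pen lying flat, 14 x 122 x 14 mm, left of the fixture. Origin at the centre of the underside.
- torch: Bystander: grey pen torch lying flat, 22 x 94 x 21 mm, between the robot and the fixture, near the desk edge. Origin at the centre of the underside.

How it is judged:
By the outcome, as a careful person would: the job done as asked, in the order asked, and still so for the second after the job is handed in, with the robot touching nothing.
It also fails if it takes over 48 s, if anything falls off the work surface, if the arm or the gripper's body presses on something with over 40 N, if the wrist force passes 120 N, or if a joint passes its speed limit or range.

## Robot

A 6-joint arm with a two-finger parallel gripper is mounted at the origin on a cart in front of the work surface, level with it; the furniture and walls round the work are solid. World frame = base frame: x ahead of the robot, y to its left, z up, the work surface at z = 0. Lengths are in m, angles in rad, forces in N, time in s.
With the tool pointing down it reaches from about 0.275 to 0.825 m from the base axis. Payload 5.2 kg.
Tool frame: the origin (TCP) lies midway between the tips of the shut fingers; the grasp point (between the pads) lies manip.grasp_offset behind it (manip.grasp_offset is the distance from the TCP to the grasp point, in m); z points along the fingers, y is the direction in which the jaws open and shut (so a half turn about z gives the same grasp; the last joint's range is limited). The gripper opens to 93 mm and grips with 3 to 60 N. Pads are 15 mm wide; open, the fingers measure 128 mm over their backs; the gripper's body (75 mm by 188 mm) begins 65 mm behind the grasp point.
Start: joints at [1.02, 0.259, 1.535, -0, 1.348, -0.203], TCP at [0.187, 0.517, 0.219] pointing down, gripper open.
Joint ranges: [-3.14, 3.14], [-0.91, 2.08], [0.19, 2.58], [-1.22, 4.36], [0.22, 2.71], [-3.12, 3.12]. Speed limits (rad/s): [2.57, 2.57, 3.14, 3.14, 3.14, 3.14].

## Interface

Orientations are given as [roll, pitch, yaw] about the fixed x, y, z axes, in that order (R = Rz(yaw) Ry(pitch) Rx(roll)).
In Python, from bench import readout, vision, order, manip gives the robot as it stands.
- The arm moves only by the shell command python3 -m jog 'ROWS' [FORCE]. ROWS is JSON, a list of rows, each a list of 7 numbers: the shift along the tool's x, y, z as a fraction of full scale, then the turn, a rotation vector about the tool's x, y, z as a fraction of full scale, then the closure, from 0 (fully open) to 1 (shut). In form: [[tx, ty, tz, wx, wy, wz, hand], ...]. A call has 1 to 8 rows; each row is the pose to reach, as a shift and turn from the pose commanded when the call began, along the tool's axes at that moment; what a row does not reach only later rows make up. Full scale, the value 1, is 150 mm for a shift and pi/4 rad for a turn. A row lasts 1/8 s, in which the tool goes at most 62.5 mm and 10.7 degrees, less where a joint would pass 70% of its speed; a pose out of reach is approached as far as the arm can. A call with a number of a shift or a turn outside -1 to 1 is refused whole. A call with a gripper value outside its range is refused whole. The fingers move at their own pace and stop on an object; FORCE is the grip in N (left out, the last holds). Time passes only in rows, so rows that repeat a pose let the fingers close. It gives the time, the measured TCP pose, the force and the opening at its end, in the units of the state.
- readout.get_obs(): the state, without advancing time (a new reading comes with each control period).
- vision.capture(name): name is "side" or "top" or "wrist"; returns a dict with "pixels" (420x560x3 uint8, red, green, blue), "range_z" (420x560 float32, m along the optical axis (not along the pixel's ray), 0 where there is no reading), "K" (3x3 intrinsics, pixels), "dist" ([k1, k2, p1, p2, k3] as OpenCV has them; the pictures are not rectified), "position" and "attitude" of the camera in the world. Camera axes: x right, y down, z forward; pixel columns grow to the right and rows downward; lengths in m; the calibration is good to about 2 mm. A picture is of the moment at which its call begins.
- order.hand_in(): hands the job in, once; it reports no verdict.
The state is a dict: "time": time; "joint_positions": joint angles; "dq": joint speeds; "tau": joint torques, N m; "position": TCP position; "orientation": TCP orientation; "ft_force": force on the tool from outside, world axes, zero at the start; "torque": the same for the moment, N m; "opening": finger opening in m.
Only numpy, scipy, OpenCV 4.12 (cv2) and the standard library are available. Lean on these libraries where they do the work, as an engineer would, in place of code of your own. Each camera call takes 0.05 s, during which the arm holds its last target.

## Working session

There is one attempt and no reset: what is moved stays moved. The work goes in short steps, Python scripts to look and compute and a shell command to move; the robot and the scene stay as the last step left them, time stands still between calls to the robot, and variables do not carry over. Pictures are saved under pics/ and viewed, and the job is handed in when it is done.

```bash
ls -R . | head -50; mkdir -p pics; cat > h.py <<'E'
import numpy as np, cv2
from bench import readout, vision, order, manip
def snap(n,f):
    c=vision.capture(n); cv2.imwrite('pics/'+f,cv2.cvtColor(c['pixels'],cv2.COLOR_RGB2BGR)); np.savez('/tmp/'+f[:-4]+'.npz',**{k:np.array(v) for k,v in c.items()}); return c
E
python3 - <<'E'
from h import *
print(readout.get_obs(), manip.grasp_offset)
for n in ['top','side']:
    c=snap(n,n+'1.png'); print(n,c['K'],c['dist'],c['position'],c['attitude'])
E
```

```text
.:
pics

./pics:
{'time': 0.0, 'joint_positions': array([ 1.02019441e+00,  2.59323179e-01,  1.53605158e+00,  2.23829568e-05,
        1.34804580e+00, -2.02805435e-01]), 'dq': array([ 0.00096358, -0.00091118, -0.00099574,  0.00125972, -0.00066065,
        0.00085921]), 'tau': array([-7.78946851e-04, -4.37301886e+01, -2.84006935e+01,  7.17867678e-02,
        4.13044612e-02, -7.47727631e-05]), 'position': array([0.18713498, 0.51660191, 0.21784105]), 'orientation': array([-3.13980660e+00, -3.89548413e-04,  2.79379086e+00]), 'ft_force': array([-0.47326025, -0.01559623, -0.4578416 ]), 'torque': array([-0.02510364,  0.01642702,  0.02934653]), 'opening': 0.09297242044256404} 0.0188
top [[499.43291262   0.         277.35698739]
 [  0.         499.43291262 197.91802019]
 [  0.           0.           1.        ]] [0.01268159 0.         0.         0.         0.        ] [0.40704012 0.19420601 1.23217581] [-3.06410767 -0.02618655 -1.5825738 ]
side [[379.01914068   0.         281.78807342]
 [  0.         379.01914068 208.16283448]
 [  0.           0.           1.        ]] [-0.00602627  0.          0.          0.          0.        ] [ 0.33179848 -0.70961494  0.48317083] [-2.0016898   0.02371164 -0.20467174]
```

View pics/top1.png

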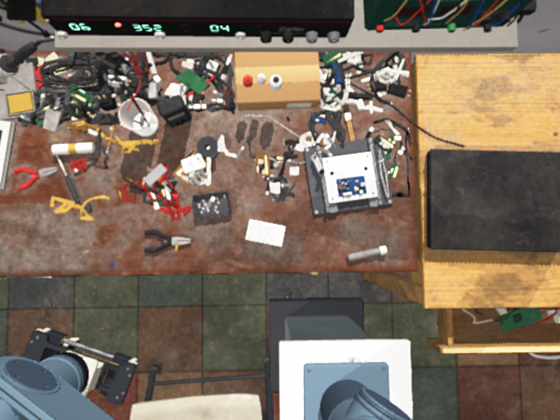

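View pics/side1.png

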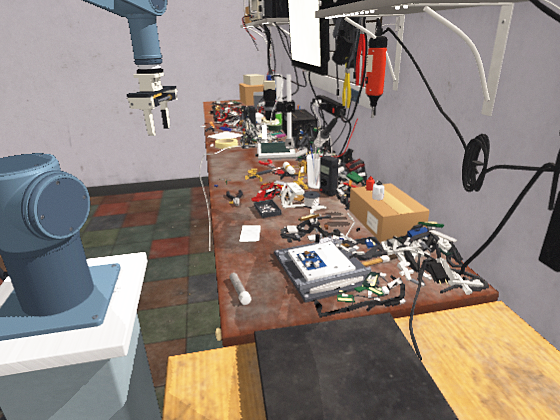

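The top view shows the fixture at about (350,178), with its +x pointing up (away from the robot), and the torch at (368,253). I'll zoom in on it.

```bash
python3 - <<'E'
from h import *
a=cv2.imread('pics/top1.png'); cv2.imwrite('pics/top1z.png',cv2.resize(a[125:235,290:410],None,fx=5,fy=5,interpolation=cv2.INTER_CUBIC)[:600])
a=cv2.imread('pics/side1.png'); cv2.imwrite('pics/side1z.png',cv2.resize(a[225:315,260:400],None,fx=5.5,fy=5.5,interpolation=cv2.INTER_CUBIC))
cat=1
E
cat >> h.py <<'E'
from scipy.spatial.transform import Rotation as Rn
def cam(c):
    return np.array(c['K']),np.array(c['dist']),np.array(c['position']),Rn.from_euler('xyz',c['attitude']).as_matrix()
def ray(c,uv):
    K,d,p,R=cam(c); q=cv2.undistortPoints(np.array(uv,float).reshape(-1,1,2),K,d).reshape(-1,2)
    return p,np.c_[q,np.ones(len(q))]@R.T
def onz(c,uv,z):
    p,r=ray(c,uv); return p+r*((z-p[2])/r[:,2])[:,None]
def cloud(c):
    v,u=np.mgrid[0:420,0:560]; p,r=ray(c,np.c_[u.ravel(),v.ravel()])
    return (p+r*np.array(c['range_z']).reshape(-1,1)).reshape(420,560,3)
def proj(c,P):
    K,d,p,R=cam(c); Q=(np.atleast_2d(P)-p)@R
    return cv2.projectPoints(Q.reshape(-1,1,3),np.zeros(3),np.zeros(3),K,d)[0].reshape(-1,2)
def load(n): return dict(np.load('/tmp/'+n+'.npz'))
E
python3 - <<'E'
from h import *
c=load('top1'); P=cloud(c)
for u,v in [(350,178),(350,187),(300,250),(360,253),(320,160),(330,205)]: print(u,v,P[v,u])
E
```

```text
350 178 [ 0.54712583 -0.01598911  0.02787918]
350 187 [ 0.52475483 -0.01485854  0.03146746]
300 250 [0.37342589 0.10667641 0.00043527]
360 253 [ 0.36492544 -0.03759232  0.01922445]
320 160 [0.59255306 0.055976   0.02382778]
330 205 [0.48248236 0.03258197 0.01594398]
```

View pics/top1z.png

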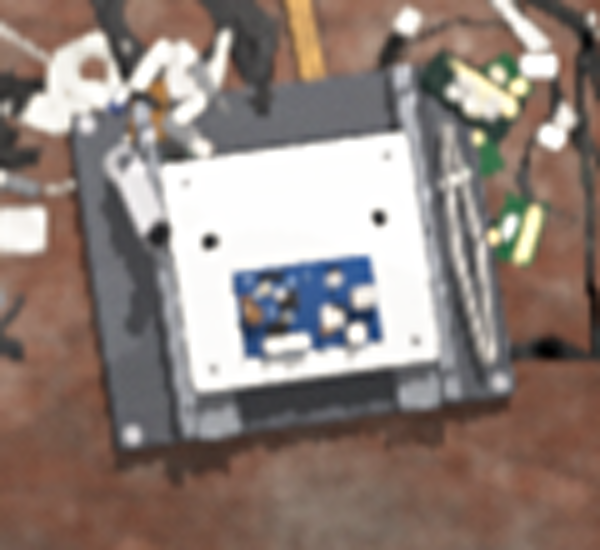

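View pics/side1z.png

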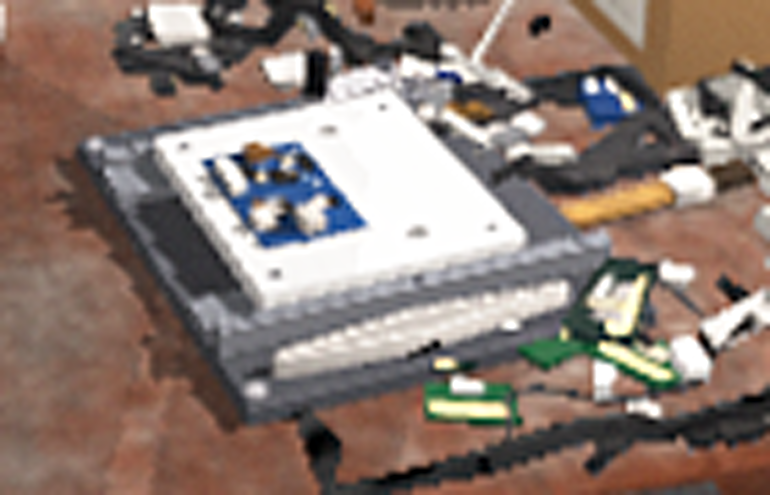

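```bash
python3 - <<'E'
from h import *
c=load('top1')
z=lambda x,y:(290+x/5-.4,125+y/5-.4)
w=onz(c,[z(73,110),z(118,450),z(512,400)],0.01)
print(w)
# rails/plate
pl=onz(c,[z(162,165),z(195,392),z(440,360),z(408,132)],0.027); print('plate',pl)
h=onz(c,[z(210,242),z(379,217)],0.027); print('holes',h)
print('knob',onz(c,[z(158,235)],0.0485))
src=np.array([[85,100],[-85,100],[-85,-100]])/1e3
M,_=cv2.estimateAffinePartial2D(src,w[:,:2]);print(M,np.degrees(np.arctan2(M[1,0],M[0,0])),np.hypot(M[0,0],M[1,0]))
d=h[0]-h[1];print('yaw holes',np.degrees(np.arctan2(-d[0],d[1])),np.linalg.norm(d))
c=snap('wrist','w1.png');print(c['position'],c['attitude'],c['K'],c['dist'])
o=readout.get_obs();R=Rn.from_euler('xyz',o['orientation']).as_matrix();print('cam in tool',R.T@(c['position']-o['position']),(R.T@cam(c)[3]).round(2))
E
```

```text
[[ 0.62848009  0.09303452  0.01      ]
 [ 0.4596742   0.0735984   0.01      ]
 [ 0.48229739 -0.12151979  0.01      ]]
plate [[ 0.59793849  0.05133588  0.027     ]
 [ 0.48669032  0.03735916  0.027     ]
 [ 0.50110318 -0.08248936  0.027     ]
 [ 0.61329973 -0.06978093  0.027     ]]
holes [[ 0.55988277  0.02858502  0.027     ]
 [ 0.57146593 -0.054458    0.027     ]]
knob [[0.56074214 0.05643142 0.0485    ]]Traceback (most recent call last):
  File "<stdin>", line 11, in <module>
cv2.error: OpenCV(4.12.0) /io/opencv/modules/calib3d/src/ptsetreg.cpp:1108: error: (-215:Assertion failed) count >= 0 && to.checkVector(2) == count in function 'estimateAffinePartial2D'
```

```bash
python3 - <<'E'
from h import *
c=snap('wrist','w1.png');print(c['position'],c['attitude'],c['K'],c['dist'])
o=readout.get_obs();R=Rn.from_euler('xyz',o['orientation']).as_matrix();print('cam in tool',R.T@(c['position']-o['position']),(R.T@cam(c)[3]).round(2))
print(R.round(3))
E
```

```text
[0.12547163 0.53978703 0.38332746] [2.90068414e+00 2.44572774e-03 1.22316504e+00] [[289.15583761   0.         282.78786961]
 [  0.         289.15583761 210.00700244]
 [  0.           0.           1.        ]] [-0.02277502  0.          0.          0.          0.        ]
cam in tool [ 0.06596743  0.00040656 -0.16527901] [[ 0.   -0.97 -0.24]
 [ 1.    0.   -0.  ]
 [ 0.   -0.24  0.97]]
[[-0.94   0.341 -0.001]
 [ 0.341  0.94  -0.001]
 [ 0.    -0.001 -1.   ]]
```

View pics/w1.png

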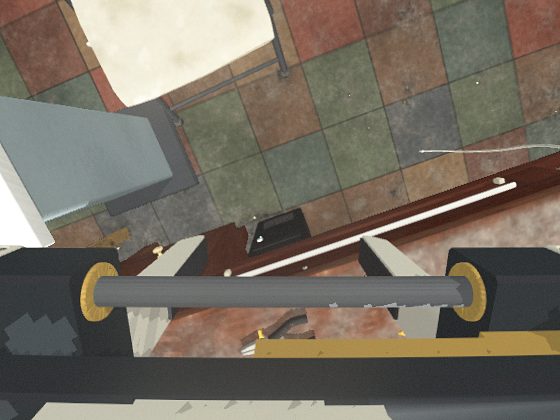

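```bash
cat >> h.py <<'E'
def plan(pos,yawdeg):
    o=readout.get_obs();R=Rn.from_euler('xyz',o['orientation']).as_matrix()
    y=np.radians(yawdeg);T=np.array([[np.cos(y),np.sin(y),0],[np.sin(y),-np.cos(y),0],[0,0,-1]])
    t=R.T@(np.array(pos)-o['position'])/.15; w=Rn.from_matrix(R.T@T).as_rotvec()/(np.pi/4)
    print('t',o['time'],'shift',t.round(3),'turn',w.round(3),'F',o['ft_force'].round(1),'op',o['opening']); return t,w
E
python3 - <<'E'
from h import *
plan([.48,-.02,.2],7)
E
```

```text
t 0.15 shift [-3.055 -2.698  0.123] turn [-1.000e-03  2.000e-03  3.402e+00] F [0.2 0.4 0. ] op 0.09323525925043999
```

```bash
python3 -m jog '[[-0.38,-0.34,0,0,0,0.2,0.8],[-0.76,-0.67,0,0,0,0.5,0.8],[-0.76,-0.67,0,0,0,0.85,0.8],[-0.76,-0.67,0,0,0,0.85,0.8],[-0.76,-0.67,0,0,0,0.85,0.8]]'; python3 -c "
from h import *
plan([.48,-.02,.2],7)"
```

```text
time: 0.78
position: [0.2605, 0.3834, 0.2186]
orientation: [-3.141, -0.0, 2.127]
ft_force: [0.4, -0.6, 0.3]
opening: 0.0478
t 0.775 shift [-3.057 -0.175  0.124] turn [-0.     0.     2.552] F [ 0.4 -0.6  0.3] op 0.04781490466605745
```

```bash
python3 -m jog '[[-0.38,-0.02,0.02,0,0,0.2,0.8],[-0.76,-0.04,0.04,0,0,0.5,0.8],[-1,-0.06,0.04,0,0,0.7,0.8],[-1,-0.06,0.04,0,0,0.85,0.8],[-1,-0.06,0.04,0,0,0.85,0.8]]'; python3 -c "
from h import *
plan([.48,-.02,.2],7)"
```

```text
time: 1.4
position: [0.3319, 0.2515, 0.2126]
orientation: [-3.141, 0.0, 1.462]
ft_force: [-0.4, -0.2, 0.6]
opening: 0.0183
t 1.4 shift [-1.692  1.179  0.083] turn [-0.     0.     1.706] F [-0.4 -0.2  0.6] op 0.018328895155766165
```

```bash
python3 -m jog '[[-0.4,0.3,0.02,0,0,0.2,0.8],[-0.7,0.5,0.04,0,0,0.5,0.8],[-0.85,0.6,0.04,0,0,0.7,0.8],[-0.85,0.6,0.04,0,0,0.85,0.8],[-0.85,0.6,0.04,0,0,0.85,0.8]]'; python3 -c "
from h import *
plan([.48,-.02,.2],7)"
```

```text
time: 2.02
position: [0.4069, 0.1151, 0.2065]
orientation: [-3.141, 0.0, 0.796]
ft_force: [-0.3, 0.2, 0.5]
opening: 0.0188
t 2.025 shift [-0.303  0.978  0.043] turn [-0.     0.001  0.859] F [-0.3  0.2  0.5] op 0.018829765917864772
```

```bash
python3 -m jog '[[-0.15,0.4,0.02,0,0,0.2,0.8],[-0.25,0.8,0.04,0,0,0.5,0.8],[-0.3,0.98,0.04,0,0,0.7,0.8],[-0.3,0.98,0.04,0,0,0.86,0.8],[-0.3,0.98,0.04,0,0,0.86,0.8],[-0.3,0.98,0.04,0,0,0.86,0.8]]'; python3 -c "
from h import *
plan([.48,-.02,.2],7)
c=snap('wrist','w2.png')"
```

```text
time: 2.78
position: [0.4796, -0.0196, 0.2006]
orientation: [-3.141, 0.0, 0.122]
ft_force: [0.1, -1.0, 1.0]
opening: 0.0185
t 2.775 shift [0.002 0.003 0.004] turn [-0.  0.  0.] F [ 0.1 -1.   1. ] op 0.01851718986898885
```

View pics/w2.png

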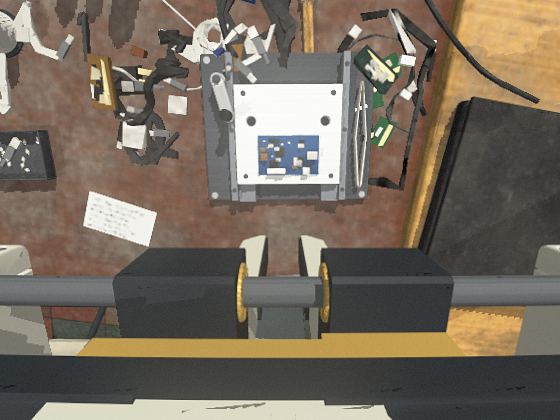

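The wrist view shows the whole fixture, with base corners near (205,200), (370,200) and (205,55), holes at (251,120) and (325,121), and the knob at (229,117). I'll zoom in for precise picks.

```bash
python3 - <<'E'
from h import *
a=cv2.imread('pics/w2.png'); cv2.imwrite('pics/w2z.png',cv2.resize(a[45:210,195:380],None,fx=3.6,fy=3.6,interpolation=cv2.INTER_CUBIC))
E
```

```text
(no output)
```

View pics/w2z.png

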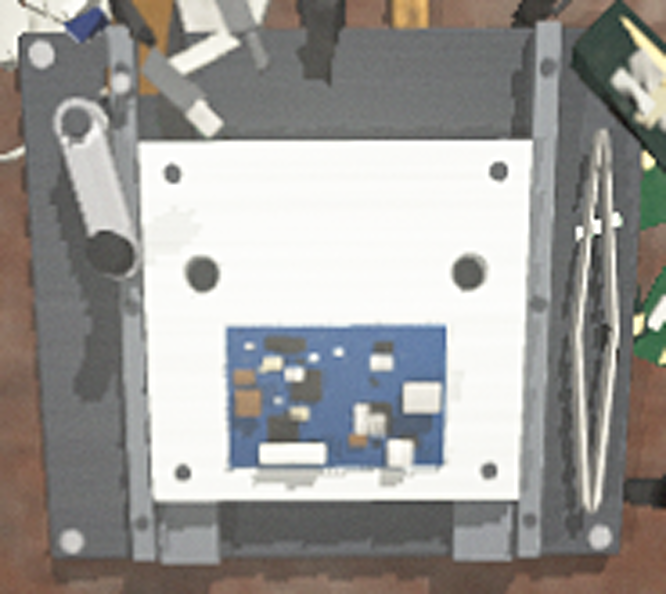

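```bash
cat > fit.py <<'E'
from h import *
from scipy.optimize import least_squares
def fit(c,uv,P):  # P fixture coords mm ; returns x,y,yaw, residual px
    P=np.array(P)/1e3
    def w(s):
        R=Rn.from_euler('z',s[2]).as_matrix(); return P@R.T+[s[0],s[1],0]
    r=least_squares(lambda s:(proj(c,w(s))-uv).ravel(),[.555,-.014,.122])
    return r.x,(r.fun.reshape(-1,2)).round(1)
E
python3 - <<'E'
from fit import *
c=load('w2')
z=lambda L:np.array([(195+(x+.5)/3.6-.5,45+(y+.5)/3.6-.5) for x,y in L])
# base corners
uv=z([(50,558),(620,553),(20,33)]); P=[[-85,100,10],[-85,-100,10],[85,100,10]]
s,r=fit(c,uv,P); print('base',s,np.degrees(s[2]),r.tolist())
# rail ends inner, z=22
uv2=z([(157,560),(517,556),(130,26),(536,21)]);P2=[[-85,61,22],[-85,-61,22],[85,61,22],[85,-61,22]]
s,r=fit(c,uv2,P2); print('rails',s,np.degrees(s[2]),r.tolist())
S,r=fit(c,np.r_[uv,uv2],P+P2); print('all',S,np.degrees(S[2]),r.tolist())
def tof(w): 
    R=Rn.from_euler('z',S[2]).as_matrix(); return ((w-[S[0],S[1],0])@R*1e3).round(1)
print('plate corners',tof(onz(c,z([(138,141),(533,141),(520,500),(153,500)]),.027)).tolist())
print('holes',tof(onz(c,z([(202,274),(469,272)]),.027)).tolist())
print('pivot',tof(onz(c,z([(78,122)]),.0315)).tolist(),'knob',tof(onz(c,z([(110,250)]),.0485)).tolist())
P=cloud(c)
for n,(x,y) in dict(plate=(330,240),plate2=(180,450),base=(75,450),led=(190,540),knob=(110,250),bar=(95,185),desk=(330,585)).items():
    u,v=z([(x,y)])[0].round().astype(int); print(n,P[v,u].round(4))
# side/top two-view check of holes
ct=load('top1')
print('top view proj: holes, base corners', proj(ct,np.r_[onz(c,z([(202,274),(469,272)]),.027),onz(c,uv[:2],.01)]).round(1).tolist())
E
```

```text
base [ 0.55630652 -0.0163539   0.1289257 ] 7.386898261646393 [[0.3, 0.6], [0.8, 1.0], [-1.0, -1.2]]
rails [ 0.55569578 -0.01575653  0.13427966] 7.69365765567941 [[-0.1, 2.6], [0.1, 2.5], [0.2, -2.0], [-0.2, -2.0]]
all [ 0.55597037 -0.01595024  0.13153654] 7.536488571798247 [[0.1, 1.0], [0.6, 1.0], [-1.5, -0.7], [-0.1, 2.2], [0.1, 2.4], [0.6, -2.5], [0.2, -2.1]]
plate corners [[49.0, 60.0, 27.0], [48.0, -60.2, 27.0], [-62.2, -60.1, 27.0], [-61.1, 60.4, 27.0]]
holes [[9.9, 41.9, 27.0], [9.8, -41.6, 27.0]]
pivot [[53.8, 77.1, 31.5]] knob [[15.6, 66.2, 48.5]]
plate [ 0.5756 -0.0112  0.0257]
plate2 [0.5044 0.0282 0.0263]
base [0.498  0.0667 0.0099]
led [0.4732 0.024  0.0172]
knob [0.5628 0.0519 0.0486]
bar [0.5825 0.062  0.0274]
desk [ 0.46  -0.026 -0.   ]
top view proj: holes, base corners [[332.3, 172.8], [366.0, 168.1], [313.7, 214.5], [393.4, 203.1]]
```

```bash
cat >> h.py <<'E'
S=np.array([.5562,-.0160]);YAW=7.5
def fw(x,y,z):
    a=np.radians(YAW);return [S[0]+(x*np.cos(a)-y*np.sin(a))/1e3,S[1]+(x*np.sin(a)+y*np.cos(a))/1e3,z/1e3]
def where():
    o=readout.get_obs();a=np.radians(YAW);d=o['position'][:2]-S
    r=lambda d:np.array([d[0]*np.cos(a)+d[1]*np.sin(a),-d[0]*np.sin(a)+d[1]*np.cos(a)])
    print('t',round(o['time'],2),'fix',(r(d)*1e3).round(1),'z',(o['position'][2]*1e3).round(1),'Ffix',r(o['ft_force'][:2]).round(2),'Fz',o['ft_force'][2].round(2))
E
python3 -c "
from h import *
plan(fw(-88,0,13.5),7.5)"
```

```text
t 2.825 shift [-0.077  0.043  1.248] turn [-0.    -0.    -0.012] F [-0.2 -0.2 -0. ] op 0.01851455063695699
```

```bash
python3 -m jog '[[-0.077,0.043,0.3,0,0,-0.012,0.8],[-0.077,0.043,0.7,0,0,-0.012,0.8],[-0.077,0.043,1,0,0,-0.012,0.8],[-0.077,0.043,1,0,0,-0.012,0.8],[-0.077,0.043,1,0,0,-0.012,0.8]]'; python3 -c "
from h import *
plan(fw(-88,0,13.5),7.5);where();snap('wrist','w3.png')"
```

```text
time: 3.45
position: [0.4703, -0.0283, 0.0521]
orientation: [3.141, -0.002, 0.127]
ft_force: [0.0, 0.1, 0.5]
opening: 0.0185
t 3.45 shift [-0.009 -0.007  0.258] turn [ 0.001 -0.002 -0.005] F [0.  0.1 0.5] op 0.018526164290271475
t 3.45 fix [-86.8  -1. ] z 52.1 Ffix [0.05 0.09] Fz 0.48
```

View pics/w3.png

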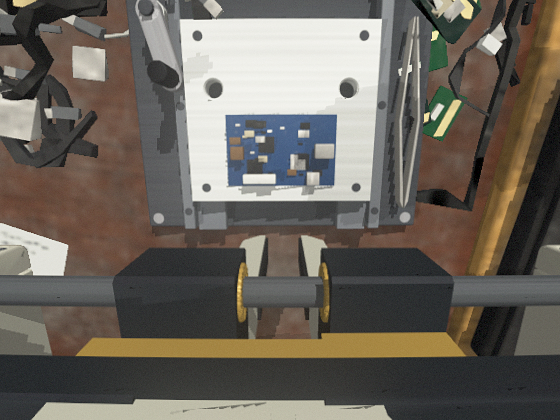

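The plate's near edge is at v≈202 (u 190–373), the fingers are centred at u≈284, and the notch lies between the ledges. I'll check the edge position, then go down.

```bash
python3 -c "
from h import *
c=load('w3')
a=np.radians(YAW)
def tof(w): d=w[:,:2]-S; return np.c_[d[:,0]*np.cos(a)+d[:,1]*np.sin(a),-d[:,0]*np.sin(a)+d[:,1]*np.cos(a)]*1e3
print('edge',tof(onz(c,[(191,201.5),(373,201.5)],.027)).round(1),'holes',tof(onz(c,[(214,88),(348,88)],.027)).round(1), 'basecorners',tof(onz(c,[(147,227),(416,225)],.010)).round(1))
P=cloud(c);print('finger tip region',P[240,255:312:8].round(3))"
python3 -m jog '[[-0.01,-0.007,0.1,0,0,-0.005,0.8],[-0.01,-0.007,0.2,0,0,-0.005,0.8],[-0.01,-0.007,0.258,0,0,-0.005,0.8],[-0.01,-0.007,0.258,0,0,-0.005,0.8]]'; python3 -c "
from h import *
plan(fw(-72,0,13.5),7.5);where()"
```

```text
edge [[-61.9  61.2]
 [-62.4 -61.7]] holes [[  9.8  41.5]
 [  9.4 -41.4]] basecorners [[ -84.9  101.5]
 [ -84.2 -101. ]]
finger tip region [[ 0.477 -0.011  0.061]
 [ 0.478 -0.016  0.062]
 [ 0.457 -0.02   0.   ]
 [ 0.457 -0.027 -0.003]
 [ 0.458 -0.033 -0.   ]
 [ 0.459 -0.039 -0.001]
 [ 0.481 -0.038  0.061]
 [ 0.481 -0.043  0.06 ]]
time: 4.0
position: [0.4681, -0.0276, 0.0126]
orientation: [3.141, -0.001, 0.129]
ft_force: [0.3, 0.1, -0.6]
opening: 0.0189
t 4.0 shift [ 0.113  0.    -0.006] turn [ 0.001 -0.001 -0.002] F [ 0.3  0.1 -0.6] op 0.01887822056085427
t 4.0 fix [-88.9   0. ] z 12.6 Ffix [0.32 0.05] Fz -0.56
```

```bash
python3 -m jog '[[0.06,0,-0.006,0,0,0,0.8],[0.11,0,-0.006,0,0,0,0.8],[0.13,0,-0.006,0,0,0,0.8],[0.15,0,-0.006,0,0,0,0.8]]'; python3 -c "
from h import *
where()"
python3 -m jog '[[0.02,0,0,0,0,0,0.8],[0.03,0,0,0,0,0,0.8],[0.04,0,0,0,0,0,0.8],[0.05,0,0,0,0,0,0.8],[0.06,0,0,0,0,0,0.8],[0.07,0,0,0,0,0,0.8]]'; python3 -c "
from h import *
where();plan(fw(-48,0,13.5),7.5)"
```

```text
time: 4.5
position: [0.4887, -0.0244, 0.0127]
orientation: [-3.141, 0.003, 0.129]
ft_force: [-5.4, -0.5, 4.7]
opening: 0.0188
t 4.5 fix [-68.    0.5] z 12.7 Ffix [-5.38  0.2 ] Fz 4.71
time: 5.25
position: [0.5005, -0.0232, 0.0128]
orientation: [3.142, -0.0, 0.129]
ft_force: [-1.3, -0.0, -1.3]
opening: 0.0185
t 5.25 fix [-56.2   0.1] z 12.8 Ffix [-1.26  0.13] Fz -1.32
t 5.25 shift [ 0.054  0.001 -0.005] turn [ 0.    -0.    -0.003] F [-1.3 -0.  -1.3] op 0.01851641405065381
```

```bash
python3 -m jog '[[0.015,0,0,0,0,0,0.8],[0.03,0,0,0,0,0,0.8],[0.04,0,0,0,0,0,0.8],[0.05,0,0,0,0,0,0.8],[0.06,0,0,0,0,0,0.8]]'; python3 -c "
from h import *
where();snap('wrist','w4.png')"
```

```text
time: 5.88
position: [0.5092, -0.022, 0.0128]
orientation: [-3.142, 0.0, 0.129]
ft_force: [-1.6, 0.1, -1.8]
opening: 0.0185
t 5.88 fix [-47.4   0.1] z 12.8 Ffix [-1.53  0.31] Fz -1.84
```

View pics/w4.png

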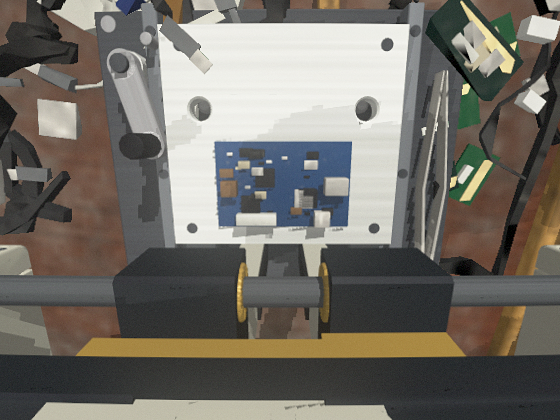

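The pin tops now show through the holes at (200,108) and (367,109), with about 4 mm still to go. I'll continue in small steps.

```bash
python3 -m jog '[[0.006,0,0,0,0,0,0.8],[0.012,0,0,0,0,0,0.8],[0.016,0,0,0,0,0,0.8],[0.02,0,0,0,0,0,0.8]]'; python3 -c "
from h import *
where()"
python3 -m jog '[[0.004,0,0,0,0,0,0.8],[0.007,0,0,0,0,0,0.8],[0.007,0,0,0,0,0,0.8]]'; python3 -c "
from h import *
where();snap('wrist','w5.png')
c=load('w5');P=cloud(c)
for u,v in [(180,60),(180,130),(280,60),(280,120),(380,60),(380,130),(190,220),(380,220)]: print(u,v,P[v,u].round(4))"
```

```text
time: 6.42
position: [0.5113, -0.0218, 0.0128]
orientation: [-3.142, 0.002, 0.129]
ft_force: [-5.1, -2.5, 4.0]
opening: 0.0184
t 6.42 fix [-45.2   0.1] z 12.8 Ffix [-5.39 -1.79] Fz 4.01
time: 6.8
position: [0.5121, -0.0215, 0.0128]
orientation: [-3.141, 0.002, 0.129]
ft_force: [-5.1, -0.6, 4.3]
opening: 0.0186
t 6.8 fix [-44.5   0.3] z 12.8 Ffix [-5.11  0.08] Fz 4.27
180 60 [0.609  0.044  0.0191]
180 130 [0.5746 0.0426 0.018 ]
280 60 [ 0.6156 -0.0062  0.0181]
280 120 [ 0.5865 -0.0099  0.0182]
380 60 [ 0.6221 -0.0564  0.0191]
380 130 [ 0.5883 -0.0631  0.0198]
190 220 [0.5256 0.0341 0.0194]
380 220 [ 0.5399 -0.073   0.0206]
```

View pics/w5.png

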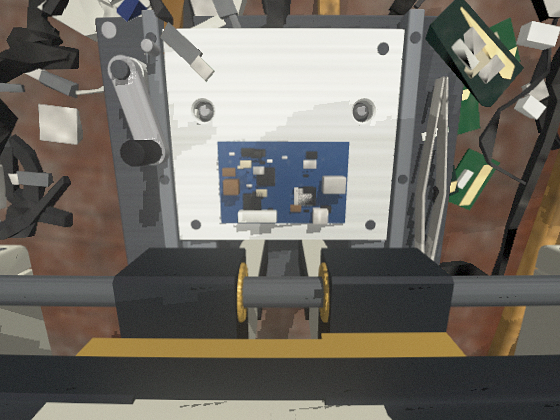

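The pins now stand inside both holes, at (203,110) and (363,111), and the depth puts the plate's top near 19–20 mm. I'll back off and check that it's flat.

```bash
python3 -m jog '[[-0.03,0,0,0,0,0,0.8],[-0.1,0,0,0,0,0,0.8],[-0.2,0,-0.1,0,0,0,0.8],[-0.2,0,-0.5,0,0,0,0.8],[-0.2,0,-0.8,0,0,0,0.8],[-0.2,0,-0.8,0,0,0,0.8]]'; cat > flat.py <<'E'
from h import *
import sys
c=snap('wrist',sys.argv[1]+'.png');where();P=cloud(c).reshape(-1,3);px=c['pixels'].reshape(-1,3).astype(int)
a=np.radians(YAW);d=P[:,:2]-S;f=np.c_[d[:,0]*np.cos(a)+d[:,1]*np.sin(a),-d[:,0]*np.sin(a)+d[:,1]*np.cos(a)]*1e3;z=P[:,2]*1e3
m=(px.min(1)>190)&(abs(z-22)<12)&(abs(f[:,1])<56)&(f[:,0]>-50)&(f[:,0]<70)
A=np.c_[f[m],np.ones(m.sum())];k=np.linalg.lstsq(A,z[m],rcond=None)[0]
print('n',m.sum(),'mean z',z[m].mean(),'slope mm/100',k[:2]*100,'x range',np.percentile(f[m,0],[1,99]))
for x0,x1,y0,y1 in [(-50,0,35,60),(30,75,30,60),(-50,0,-60,-35),(30,75,-60,-30)]:
    n=m&(f[:,0]>x0)&(f[:,0]<x1)&(f[:,1]>y0)&(f[:,1]<y1);print((x0,y0),n.sum(),np.median(z[n]) if n.sum() else None)
b=(abs(z-10)<4)&(f[:,1]>80)&(f[:,1]<95);print('base ref',np.median(z[b]) if b.sum() else None)
E
python3 flat.py w6
```

```text
time: 7.6
position: [0.4858, -0.0261, 0.1365]
orientation: [3.138, -0.008, 0.129]
ft_force: [-0.2, -0.3, 0.3]
opening: 0.0186
t 7.65 fix [-72.6  -0.2] z 134.3 Ffix [-0.03 -0.43] Fz 0.03
n 10094 mean z 19.70612358471464 slope mm/100 [-1.13554966 -0.05427483] x range [-34.7512707   69.22404658]
(-50, 35) 740 19.3957327869633
(30, 30) 1034 19.349602343788714
(-50, -60) 772 19.512823328870304
(30, -60) 1160 19.395151796116004
base ref 9.289659265472928
```

View pics/w6.png

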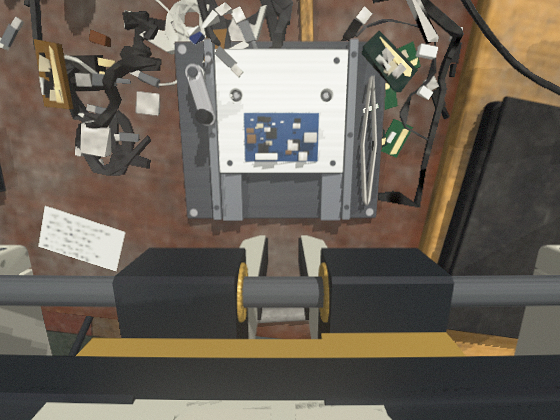

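The plate is seated: its top is 10.1 mm above the base at all four corners, and both pins show in the holes. Next I'll work out the latch move.

```bash
python3 - <<'E'
from h import *
c=load('w6');P=cloud(c);a=np.radians(YAW)
def tof(w): d=w[:,:2]-S; return np.c_[d[:,0]*np.cos(a)+d[:,1]*np.sin(a),-d[:,0]*np.sin(a)+d[:,1]*np.cos(a)]*1e3
print('knob',tof(onz(c,[(205,117)],.0485)),'pivot',tof(onz(c,[(194,72)],.0315)))
d=P.reshape(-1,3);f=tof(d);z=d[:,2]*1e3
m=(f[:,0]>-30)&(f[:,0]<95)&(f[:,1]>10)&(f[:,1]<125)&(z>24)
H={}
for (x,y),h in zip(f[m],z[m]): k=(int(x//10*10),int(y//10*10));H[k]=max(H.get(k,0),round(h))
for k in sorted(H): print(k,H[k],end='; ')
plan(fw(-2,84,134),-37.5)
E
```

```text
knob [[13.43293814 64.4276366 ]] pivot [[52.45117458 76.11479883]]
(-30, 10) 29; (-30, 20) 28; (-20, 10) 29; (-20, 20) 29; (-10, 10) 25; (-10, 20) 30; (-10, 30) 29; (0, 10) 25; (0, 20) 25; (0, 30) 24; (0, 60) 47; (0, 70) 27; (10, 10) 25; (10, 60) 49; (10, 70) 49; (20, 60) 48; (20, 70) 30; (30, 60) 29; (30, 70) 30; (30, 80) 28; (40, 30) 27; (40, 60) 29; (40, 70) 29; (40, 80) 29; (50, 30) 29; (50, 40) 28; (50, 60) 26; (50, 70) 33; (50, 80) 33; (60, 30) 24; (60, 40) 28; (60, 50) 29; (60, 60) 31; (60, 70) 28; (60, 80) 27; (70, 40) 26; (70, 50) 28; (70, 60) 26; (80, 50) 25; (80, 60) 31; (80, 70) 35; (80, 80) 33; (90, 50) 30; (90, 60) 31; t 7.65 shift [ 0.47  -0.562  0.003] turn [-0.    -0.006  0.997] F [ 0.  -0.4  0. ] op 0.018986381729031256
```

```bash
python3 - <<'E'
from h import *
a=cv2.imread('pics/w5.png'); cv2.imwrite('pics/w5z.png',cv2.resize(a[0:180,90:270],None,fx=3.3,fy=3.3,interpolation=cv2.INTER_CUBIC))
E
```

```text
(no output)
```

View pics/w5z.png

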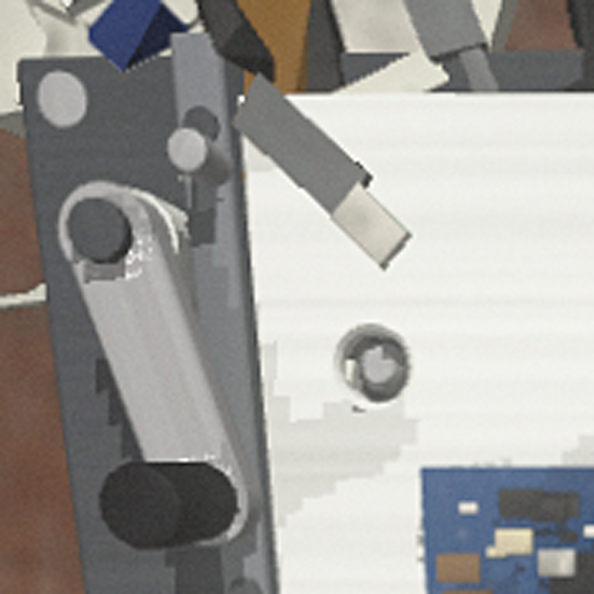

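The connector at about (200,60) in the last zoom belongs to the background clutter. Its tops are at 27–31 mm, and I'll keep the fingertips at 36 mm, above it and within the knob's height. Now I'll move over to the outer side of the knob.

```bash
python3 -m jog '[[0.2,-0.25,0,0,0,0.25,1],[0.47,-0.56,0,0,0,0.5,1],[0.47,-0.56,0,0,0,0.75,1],[0.47,-0.56,0,0,0,1,1],[0.47,-0.56,0,0,0,1,1],[0.47,-0.56,0,0,0,1,1]]'; python3 -c "
from h import *
where();plan(fw(-2,84,36),-37.5)"
```

```text
time: 8.4
position: [0.5412, 0.0671, 0.1308]
orientation: [3.14, 0.003, -0.656]
ft_force: [-0.5, -0.6, 0.3]
opening: 0.0008
t 8.4 fix [-4.  84.3] z 130.8 Ffix [-0.59 -0.53] Fz 0.32
t 8.4 shift [ 0.013 -0.009  0.632] turn [ 0.002  0.004 -0.002] F [-0.5 -0.6  0.3] op 0.0007972154617271676
```

```bash
python3 -m jog '[[0.01,-0.01,0.3,0,0,0,1],[0.01,-0.01,0.55,0,0,0,1],[0.01,-0.01,0.632,0,0,0,1],[0.01,-0.01,0.632,0,0,0,1]]'; python3 - <<'E'
from h import *
where()
r=14
for a in [1.26,1.1,.9,.7,.5,.3,.15,0]:
    k=np.array([54-40*np.sin(a),78-40*np.cos(a)]);n=np.array([1,-1])/2**.5;q=k-r*n
    print(a,q.round(1),end=' ');plan(fw(q[0],q[1],36),-37.5)
snap('wrist','w7.png')
E
```

```text
time: 8.9
position: [0.5439, 0.0672, 0.0372]
orientation: [3.14, 0.002, -0.656]
ft_force: [0.2, -0.2, 0.3]
opening: 0.0004
t 8.9 fix [-1.3 84.1] z 37.2 Ffix [ 0.21 -0.18] Fz 0.27
1.26 [ 6.  75.7] t 8.9 shift [0.074 0.005 0.008] turn [ 0.002  0.002 -0.002] F [ 0.2 -0.2  0.3] op 0.0003601182237035285
1.1 [ 8.5 69.8] t 8.9 shift [0.114 0.021 0.008] turn [ 0.002  0.002 -0.002] F [ 0.2 -0.2  0.3] op 0.0003601182237035285
0.9 [12.8 63. ] t 8.9 shift [0.166 0.033 0.008] turn [ 0.002  0.002 -0.002] F [ 0.2 -0.2  0.3] op 0.0003601182237035285
0.7 [18.3 57.3] t 8.9 shift [0.219 0.033 0.008] turn [ 0.002  0.002 -0.002] F [ 0.2 -0.2  0.3] op 0.0003601182237035285
0.5 [24.9 52.8] t 8.9 shift [0.271 0.023 0.008] turn [ 0.002  0.002 -0.002] F [ 0.2 -0.2  0.3] op 0.0003601182237035285
0.3 [32.3 49.7] t 8.9 shift [0.321 0.003 0.008] turn [ 0.002  0.002 -0.002] F [ 0.2 -0.2  0.3] op 0.0003601182237035285
0.15 [38.1 48.3] t 8.9 shift [ 0.354 -0.018  0.008] turn [ 0.002  0.002 -0.002] F [ 0.2 -0.2  0.3] op 0.0003601182237035285
0 [44.1 47.9] t 8.9 shift [ 0.385 -0.044  0.008] turn [ 0.002  0.002 -0.002] F [ 0.2 -0.2  0.3] op 0.0003601182237035285
```

View pics/w7.png

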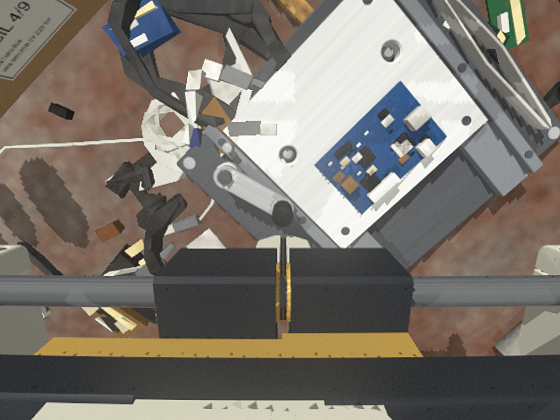

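The knob at (283,213) stands straight ahead of the shut fingers at u≈283. I'll push it round along its arc.

```bash
python3 -m jog '[[0.04,0,0.008,0,0,0,1],[0.074,0.005,0.008,0,0,0,1],[0.095,0.012,0.008,0,0,0,1],[0.114,0.02,0.008,0,0,0,1],[0.14,0.028,0.008,0,0,0,1],[0.166,0.033,0.008,0,0,0,1],[0.19,0.033,0.008,0,0,0,1],[0.219,0.033,0.008,0,0,0,1]]'; python3 - <<'E'
from h import *
where()
for a in [.5,.3,.15,0]:
    k=np.array([54-40*np.sin(a),78-40*np.cos(a)]);n=np.array([1,-1])/2**.5;q=k-14*n
    print(a,q.round(1),end=' ');plan(fw(q[0],q[1],36),-37.5)
snap('wrist','w8.png')
E
```

```text
time: 9.95
position: [0.5678, 0.0431, 0.0367]
orientation: [3.141, 0.0, -0.656]
ft_force: [-2.2, -0.2, -0.7]
opening: 0.0005
t 9.95 fix [19.2 57.1] z 36.7 Ffix [-2.24  0.11] Fz -0.69
0.5 [24.9 52.8] t 9.95 shift [ 0.047 -0.007  0.005] turn [ 0.     0.    -0.002] F [-2.2 -0.2 -0.7] op 0.00046171766844069136
0.3 [32.3 49.7] t 9.95 shift [ 0.096 -0.027  0.005] turn [ 0.     0.    -0.002] F [-2.2 -0.2 -0.7] op 0.00046171766844069136
0.15 [38.1 48.3] t 9.95 shift [ 0.13  -0.048  0.005] turn [ 0.     0.    -0.002] F [-2.2 -0.2 -0.7] op 0.00046171766844069136
0 [44.1 47.9] t 9.95 shift [ 0.16  -0.074  0.005] turn [ 0.     0.    -0.002] F [-2.2 -0.2 -0.7] op 0.00046171766844069136
```

View pics/w8.png

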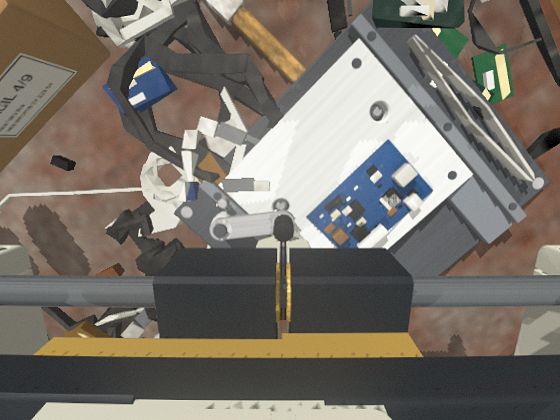

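The bar has swung across, with the knob at (282,226) still against the fingers. I'll continue towards the stop.

```bash
python3 -m jog '[[0.025,-0.003,0.005,0,0,0,1],[0.047,-0.007,0.005,0,0,0,1],[0.07,-0.017,0.005,0,0,0,1],[0.096,-0.027,0.005,0,0,0,1],[0.113,-0.037,0.005,0,0,0,1],[0.13,-0.048,0.005,0,0,0,1],[0.142,-0.06,0.005,0,0,0,1],[0.142,-0.06,0.005,0,0,0,1]]'; python3 - <<'E'
from h import *
where();snap('wrist','w9.png')
plan(fw(44.1,47.9,36),-37.5);plan(fw(46,47.9,36),-37.5)
E
```

```text
time: 11.0
position: [0.5904, 0.0374, 0.0361]
orientation: [-3.141, -0.0, -0.656]
ft_force: [-0.2, 0.1, -0.1]
opening: 0.0007
t 11.0 fix [40.9 48.5] z 36.1 Ffix [-0.16  0.08] Fz -0.08
t 11.05 shift [ 0.018 -0.012  0.001] turn [-0.    -0.001 -0.002] F [0.1 1.2 0.4] op 0.0004981218579547674
t 11.05 shift [ 0.027 -0.021  0.001] turn [-0.    -0.001 -0.002] F [0.1 1.2 0.4] op 0.0004981218579547674
```

View pics/w9.png

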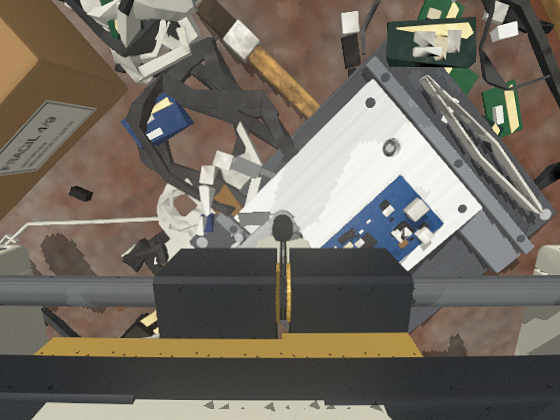

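The knob at (283,226) is still in front of the fingers. I'll ease on until the stop shows up in the force.

```bash
python3 -m jog '[[0.009,-0.006,0,0,0,0,1],[0.018,-0.012,0,0,0,0,1],[0.018,-0.012,0,0,0,0,1]]'; python3 -c "
from h import *
where()"
python3 -m jog '[[0.005,-0.004,0,0,0,0,1],[0.01,-0.008,0,0,0,0,1],[0.01,-0.008,0,0,0,0,1]]'; python3 -c "
from h import *
where()"
```

```text
time: 11.42
position: [0.5928, 0.0373, 0.036]
orientation: [3.141, 0.001, -0.656]
ft_force: [-2.7, 0.9, 1.5]
opening: 0.0005
t 11.43 fix [43.2 48.1] z 36.0 Ffix [-2.54  1.29] Fz 1.49
time: 11.8
position: [0.5934, 0.0375, 0.0358]
orientation: [3.14, 0.003, -0.656]
ft_force: [-5.5, 1.8, 3.9]
opening: 0.0006
t 11.8 fix [43.8 48.2] z 35.8 Ffix [-5.23  2.51] Fz 3.86
```

```bash
python3 -m jog '[[0.006,-0.005,0,0,0,0,1],[0.012,-0.01,0,0,0,0,1],[0.012,-0.01,0,0,0,0,1]]'; python3 -c "
from h import *
where()"
```

```text
time: 12.18
position: [0.5939, 0.0377, 0.0355]
orientation: [3.138, 0.006, -0.656]
ft_force: [-11.2, 1.4, 5.8]
opening: 0.0005
t 12.18 fix [44.4 48.3] z 35.5 Ffix [-10.93   2.86] Fz 5.84
```

The force has climbed to 11 N with almost no motion, so the latch is at its stop. I'll retreat and look.

```bash
python3 -m jog '[[-0.03,0.01,0,0,0,0,1],[-0.1,0.01,0,0,0,0,1],[-0.15,0.01,-0.1,0,0,0,1],[-0.2,0.01,-0.5,0,0,0,1],[-0.3,0,-0.9,0,0,0,1],[-0.5,0,-1,0,0,0,1],[-0.7,0,-1,0,0,0,1],[-0.7,0,-1,0,0,0,1]]'; python3 flat.py w10; python3 -c "
from h import *
c=snap('top','top2.png');a=cv2.imread('pics/top2.png'); cv2.imwrite('pics/top2z.png',cv2.resize(a[125:235,290:410],None,fx=5,fy=5,interpolation=cv2.INTER_CUBIC))"
```

```text
time: 13.18
position: [0.5133, 0.1027, 0.1878]
orientation: [-3.14, -0.002, -0.654]
ft_force: [-0.2, 0.4, 0.3]
opening: 0.0003
t 13.22 fix [-26.1 122.4] z 187.5 Ffix [0.8  0.24] Fz -1.08
n 7625 mean z 19.99106257120325 slope mm/100 [-0.71535859  0.59070784] x range [-34.3153566   69.21272642]
(-50, 35) 571 19.522606240787333
(30, 30) 538 19.913738020920583
(-50, -60) 639 19.466112987081342
(30, -60) 924 19.47561386204749
base ref 9.43041679494111
```

View pics/w10.png

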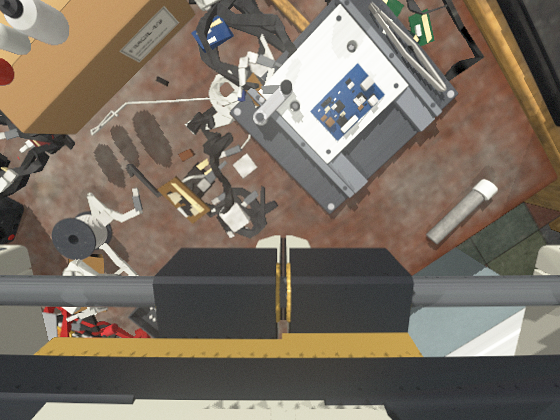

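View pics/top2z.png

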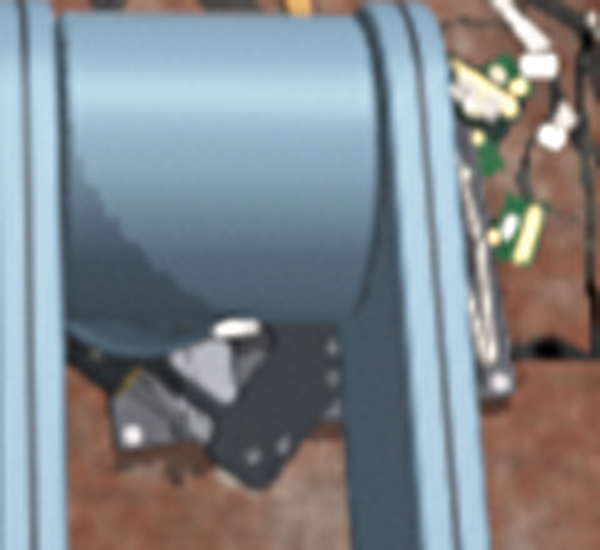

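The wrist view shows the latch lying over the plate edge, with the pivot near (262,116) and the knob near (287,87). I'll measure its angle.

```bash
python3 - <<'E'
from h import *
a=cv2.imread('pics/w10.png'); cv2.imwrite('pics/w10z.png',cv2.resize(a[50:170,220:380],None,fx=4.8,fy=4.8,interpolation=cv2.INTER_CUBIC))
c=load('w10');P=cloud(c).reshape(-1,3);a=np.radians(YAW);d=P[:,:2]-S;f=np.c_[d[:,0]*np.cos(a)+d[:,1]*np.sin(a),-d[:,0]*np.sin(a)+d[:,1]*np.cos(a)]*1e3;z=P[:,2]*1e3
m=(z>44)&(z<52)&(f[:,0]>0)&(f[:,0]<80)&(f[:,1]>20)&(f[:,1]<90);k=f[m].mean(0);print('knob top',m.sum(),k)
print('angle',np.arctan2(54-k[0],78-k[1]),np.hypot(54-k[0],78-k[1]))
E
```

```text
knob top 126 [53.95591417 38.99627837]
angle 0.0011302976300900534 39.00374654509426
```

View pics/w10z.png

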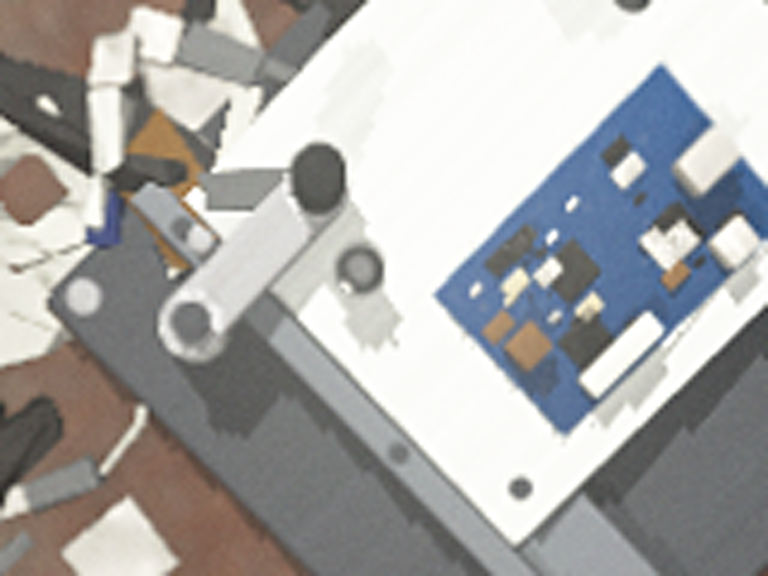

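The knob's angle measures 0.00 rad, so the latch is shut, and the plate is still seated. The hand is clear, so I'm handing in.

```bash
python3 -c "
from h import *
print(order.hand_in())"
```

```text
the job is handed in; nothing more can be done
None
```

The plate is seated over both pins and the latch is shut at its stop. I handed the job in at about 13 s of the 48 s allowed.

I pushed the plate about 26 mm through the notch with the nearly shut fingers, without gripping or lifting it. The highest push force I read was about 5 N. I then pushed the latch knob round with the shut fingers and backed the hand clear.

**Last checks:**
- **Plate:** its top lies about 10 mm above the base in all four corner areas. The pin I could see last stands in its hole, and both did right after the drop.
- **Latch:** its measured angle is 0.00 rad. The force rose to 11 N against the stop at the end of the push.
- **Hand:** it was free, with its tip about 187 mm above the desk.

**Where the checks fell short:**
- **Flatness fit:** a plane fitted over the whole plate showed a slope of about 0.7 mm per 100 mm. I put that down to the white parts on the board, since the corner areas agree within 0.5 mm.
- **Loose clutter:** a loose connector in the background clutter overlaps the plate's +x, +y corner. I took it as scenery. It did not hinder the latch.
- **Other items:** the tweezers, torch and spool appear in the last wrist picture and looked undisturbed, but I did not measure them. The arm hid most of the fixture in the last top view, and I did not check the tray, pliers or marker again. The hand only came down at the fixture.

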